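# Zero the repair tally for a new session

### The job

A new repair session is starting: set both thumbwheels of the grey tally block to zero. With a fingertip, gently flick the front teeth of each wheel to the left (clockwise seen from above), one click at a time, until its tooth with the raised stud points at the arrow behind that wheel; stop there and do not run past it. Do not grip, lift or shift the block, and leave the things lying around it as they are.

Things in the scene. Friction and masses are not known exactly. Their poses are not given: they have to be found in the camera images.
- tally: tally block: grey case, 88 mm deep (its x), 220 mm wide (its y), flat top 44 mm high, loose on rubber feet, about 2 kg. Origin: centre of its underside, z up; front (to the robot) -x, left end +y. Two black star wheels lie flat on top, side by side, and overhang the front face by 26 mm. A ledge at the back (top 58 mm high) carries an arrow behind each wheel. Nothing on it is higher than 64 mm.
- left_hub (a point): axis (vertical) of the left (+y) wheel, fixed at (-24, +55) mm in the block's frame, at the wheel's upper face, 58 mm high. Hub 56 mm across; 8 straight radial teeth, 45 degrees apart, 5 mm wide, out to 46 mm from the axis, 12 mm thick (46 to 58 mm high). At each click one tooth points straight to the front. In front of the case the space below the teeth is free.
- left_mark (a point): raised round aluminium stud (9 mm across, 5 mm high, a thin rib runs from it to the hub) on the one zero tooth of the left wheel, 39.5 mm from the axis; the point is on the tooth's upper face.
- left_arrow (a point): tip of the aluminium arrow of the left wheel, fixed on the ledge straight behind the wheel's axis (52 mm from it, towards +x of the block). The wheel is at zero when its stud points at this.
- left_wheel (a joint): left wheel, rad: 0 = stud at the arrow; grows clockwise seen from above (front edge moves to +y of the block). A click is 0.785; it starts 1, 2 or 3 clicks short (-0.785, -1.571, -2.356). A detent holds each click: pushed over 0.65 click on and let go it runs on to the next, under 0.4 it falls back. A pawl stops it turning back more than a third of a click. Takes 1 to 4 N at the tooth tips.
- right_hub (a point): axis (vertical) of the right (-y) wheel, fixed at (-24, -55) mm in the block's frame, at the wheel's upper face, 58 mm high. Hub 56 mm across; 8 straight radial teeth, 45 degrees apart, 5 mm wide, out to 46 mm from the axis, 12 mm thick (46 to 58 mm high). At each click one tooth points straight to the front. In front of the case the space below the teeth is free.
- right_mark (a point): raised round aluminium stud (9 mm across, 5 mm high, a thin rib runs from it to the hub) on the one zero tooth of the right wheel, 39.5 mm from the axis; the point is on the tooth's upper face.
- right_arrow (a point): tip of the aluminium arrow of the right wheel, fixed on the ledge straight behind the wheel's axis (52 mm from it, towards +x of the block). The wheel is at zero when its stud points at this.
- right_wheel (a joint): right wheel, rad: 0 = stud at the arrow; grows clockwise seen from above (front edge moves to +y of the block). A click is 0.785; it starts 1, 2 or 3 clicks short (-0.785, -1.571, -2.356). A detent holds each click: pushed over 0.65 click on and let go it runs on to the next, under 0.4 it falls back. A pawl stops it turning back more than a third of a click. Takes 1 to 4 N at the tooth tips.
- tape_roll: bystander: roll of yellow film tape lying flat, 60 mm across, 18 mm high; beside the left (+y) end of the tally block; origin at the centre of its underside. To be left alone.
- solder_spool: bystander: spool of solder standing on its flange, 48 mm across, 40 mm high; beside the right (-y) end of the tally block; origin at the centre of its underside. To be left alone.
- usb_stick: bystander: USB stick, 50 x 18 x 8 mm, lying flat; before the block (-x side), left of its middle; origin at the centre of its underside. To be left alone.
- cell: bystander: black AA cell lying on its side, 50 mm long, 14 mm thick; before the block, right of its middle; origin at the centre of its underside. To be left alone.
- screwdriver: bystander: black precision screwdriver lying on its side, 136 mm long, 11 mm thick; left of the block and before it, pointing away from the robot; origin at the centre of its underside. To be left alone.
- battery_pack: bystander: flat rechargeable pack, 36 x 46 x 7 mm; before the right end of the block; origin at the centre of its underside. To be left alone.

How it is judged (in metres and radians):
At the end, for the whole second after the job is handed in: Both wheels rest at zero (each within 0.15 rad of the arrow, not turning); the tally block stands upright within 15 mm of where it stood; every bystander is within 20 mm of where it lay (value of joint left_wheel between -0.15 and 0.15 rad and velocity of joint left_wheel between -0.1 and 0.1 rad/s and value of joint right_wheel between -0.15 and 0.15 rad and velocity of joint right_wheel between -0.1 and 0.1 rad/s and distance of tally from where it was at the start of the episode below 0.015 m and angle between tally's own z axis and vertical below 0.05 rad and distance of each of tape_roll, solder_spool, usb_stick, cell, screwdriver, battery_pack from where it was at the start of the episode below 0.02 m); the robot touches nothing.
It fails at once if a wheel is turned past zero (more than 0.6 rad beyond its arrow) (value of joint any of left_wheel, right_wheel above 0.6 rad).
It fails at once if the block or a wheel is gripped or pressed hard (over 25 N from the fingers) (contact force between the fingers and tally above 25 N).
It fails at once if the block is lifted, tipped or shifted by more than 15 mm (distance of tally from where it was at the start of the episode above 0.015 m or angle between tally's own z axis and vertical above 0.1 rad or height (world z) of tally above 0.008 m).
It fails at once if a bystander is moved by more than 20 mm (distance of any of tape_roll, solder_spool, usb_stick, cell, screwdriver, battery_pack from where it was at the start of the episode above 0.02 m).
It also fails if it takes over 61 s, if anything falls off the work surface, if the arm or the gripper's body presses on something with over 40 N, if the wrist force passes 120 N, or if a joint passes its speed limit or range.

### The arm

A 6-joint arm with a two-finger parallel gripper is mounted at the origin on the work surface; the furniture and walls round the work are solid. World frame = base frame: x ahead of the robot, y to its left, z up, the work surface at z = 0. Lengths are in mm, angles in rad, forces in N, time in s.
With the tool pointing down it reaches from about 325 to 875 mm from the base axis. Payload 4.4 kg.
Tool frame: the origin (TCP) lies midway between the tips of the shut fingers; the grasp point (between the pads) lies ctrl.hold_point_z behind it (ctrl.hold_point_z is the distance from the TCP to the grasp point, in mm); z points along the fingers, y is the line along which they close (so a half turn about z gives the same grasp; the last joint's range is limited). The gripper opens to 85 mm and grips with 20 to 120 N. Pads are 22 mm wide; open, the fingers measure 114 mm over their backs; the gripper's body (76 mm by 85 mm) begins 54 mm behind the grasp point. The pads swing forward as they close: fully open they stand 13 mm farther back than shut.
Start: joints at [-1.282, 0.207, 1.542, -0, 1.393, -0.15], TCP at [244.8, -520.289, 231.282] pointing down, gripper open.
Joint ranges: [-2.73, 2.73], [-0.86, 2.22], [0.23, 2.46], [-1.11, 4.25], [0.08, 2.63], [-2.82, 2.82]. Speed limits (rad/s): [2.79, 2.79, 3.14, 3.14, 3.14, 3.14].

### API

Orientations are given as a unit quaternion [w, x, y, z].
In Python, from station import ctrl, vision, workorder gives the robot as it stands.
- The arm moves only by the shell command python3 -m crank 'ROWS' [OPENING] [FORCE]. ROWS is JSON, one flat list of numbers, 6 for each row, row after row: the shift along the tool's x, y, z in m, then the turn, a rotation vector about the tool's x, y, z in rad. In form: [dx, dy, dz, wx, wy, wz, dx, dy, dz, wx, wy, wz, ...]. A call has 1 to 20 rows; each row is the pose to reach, as a shift and turn from the pose commanded when the call began, along the tool's axes at that moment; what a row does not reach only later rows make up. A row lasts 1/12 s, in which the tool goes at most 41.7 mm and 7.16 degrees, less where a joint would pass 70% of its speed; a pose out of reach is approached as far as the arm can. A call with a gripper value outside its range is refused whole. OPENING is the finger opening in m, from 0 to 0.0854, set as the call begins (- or left out, the last holds). The fingers move at their own pace and stop on an object; FORCE is the grip in N (left out, the last holds). Time passes only in rows, so rows that repeat a pose let the fingers close. It gives the time, the measured TCP pose, the force, the opening and the grip force at its end, in the units of the state.
- ctrl.observe(): the state, without advancing time (a new reading comes with each control period).
- vision.read_camera(name): name is "side" or "top" or "wrist"; returns the picture (420x560x3 uint8, red, green, blue); there is no depth.
- vision.camera_info(name): a dict with "mtx" (3x3 intrinsics, pixels), "rvec" (rotation vector, rad) and "tvec" (3), from world to camera coordinates, as OpenCV has them. Camera axes: x right, y down, z forward; pixel columns grow to the right and rows downward; lengths in mm; the calibration is good to about 2 mm. A picture is of the moment at which its call begins: read the wrist's pose just before it. camera_info takes no time and is no camera call; for the wrist camera it gives the pose at the moment of the call.
- workorder.close_job(): hands the job in; it is judged then, once.
Trained networks look in the newest picture that a camera, given by its name, has taken for a name from the list of things; names that differ only in an ending like _2 or _b are one class to them, and where a whole thing is asked for, a point or a joint stands for the part that bears it (a point fixed in the world has none). Each returns a list of dicts, best first, with "conf" (0 to 1); they miss things now and then, are a little off and sometimes report something else, mostly with a low value. They report only what shows in the picture. A call takes as long as a camera call.
- vision.look_for(camera, label): "extent" ([left, top, width, height] in pixels, round what is visible of it).
The state is a dict: "clock": time; "joint_positions": joint angles; "joint_vel": joint speeds; "joint_efforts": joint torques, N m; "ee_pos": TCP position; "orientation": TCP orientation; "wrist_force": force on the tool from outside, world axes, zero at the start; "ft_torque": the same for the moment, N m; "gripper_width": opening from 0.0 (shut) to 1.0 (fully open); "gripper_force": force on a finger pad.
Only numpy, scipy, OpenCV 4.12 (cv2) and the standard library are available. Lean on these libraries where they do the work, as an engineer would, in place of code of your own. Each camera call takes 0.05 s, during which the arm holds its last target. There are 200 camera calls.

## Working session

There is one attempt and no reset: what is moved stays moved. The work goes in short steps, Python scripts to look and compute and a shell command to move; the robot and the scene stay as the last step left them, time stands still between calls to the robot, and variables do not carry over. Pictures are saved under pics/ and viewed, at most 10 in all, crops included, and the job is handed in when it is done.

```bash
ls; mkdir -p pics; python3 - <<'E'
from station import ctrl, vision
import cv2
s=ctrl.observe();print(s['clock'],s['ee_pos'],s['orientation'],ctrl.hold_point_z)
for c in ('top','side'):
    im=vision.read_camera(c);cv2.imwrite(f'pics/{c}0.png',im[:,:,::-1])
    i=vision.camera_info(c);print(c,i)
    for l in ('tally','left_hub','left_mark','left_arrow','right_hub','right_mark','right_arrow','left_wheel'):
        print(l,[(d['extent'],round(d['conf'],2)) for d in vision.look_for(c,l)[:2]])
E
```

```text
pics
0.0 [ 244.5867154  -519.5515648   230.11305542] [-1.14406012e-03  9.75920893e-01  2.18121742e-01 -7.99726826e-05] 18.700000000000003
top {'mtx': array([[525.28101573,   0.        , 281.63697031],
       [  0.        , 525.28101573, 211.4499956 ],
       [  0.        ,   0.        ,   1.        ]]), 'rvec': array([ 2.21758218, -2.15966386,  0.02740774]), 'tvec': array([ 302.11816851,  474.89568877, 1215.82092907])}
tally [([276.5, 148.0, 101.0, 75.4], 0.92)]
left_hub [([274.6, 148.3, 101.8, 74.6], 0.77)]
left_mark [([282.9, 168.6, 34.2, 29.7], 0.74)]
left_arrow [([273.1, 149.2, 104.5, 71.9], 0.58)]
right_hub [([274.8, 153.4, 102.8, 66.6], 0.7)]
right_mark [([326.2, 187.2, 33.5, 38.0], 0.96), ([281.8, 175.5, 29.4, 25.8], 0.71)]
right_arrow [([275.4, 152.4, 103.4, 71.1], 0.59)]
left_wheel [([277.1, 166.7, 42.3, 38.6], 0.75)]
side {'mtx': array([[425.58129682,   0.        , 271.75248643],
       [  0.        , 425.58129682, 209.08542925],
       [  0.        ,   0.        ,   1.        ]]), 'rvec': array([ 0.37302809, -2.58144282,  1.47590725]), 'tvec': array([ 536.30850176,  -22.51556193, 1014.58465092])}
tally [([208.5, 169.8, 92.6, 66.8], 0.71)]
left_hub []
left_mark [([230.6, 197.3, 40.3, 15.5], 0.69)]
left_arrow [([212.1, 171.8, 90.3, 70.8], 0.66)]
right_hub [([210.6, 169.4, 91.9, 71.6], 0.96)]
right_mark [([262.6, 175.4, 42.1, 20.8], 0.7), ([227.5, 194.1, 43.9, 26.3], 0.25)]
right_arrow [([210.5, 169.6, 92.2, 71.9], 0.62)]
left_wheel [([232.3, 191.9, 38.7, 23.0], 0.78), ([210.6, 168.7, 89.8, 70.3], 0.54)]
```

```bash
python3 - <<'E'
import cv2
im=cv2.imread('pics/top0.png')
a=cv2.resize(im[110:290,210:450],None,fx=3.33,fy=3.33,interpolation=cv2.INTER_CUBIC)
cv2.imwrite('pics/top0c.png',a)
E
```

```text
(no output)
```

View pics/top0c.png

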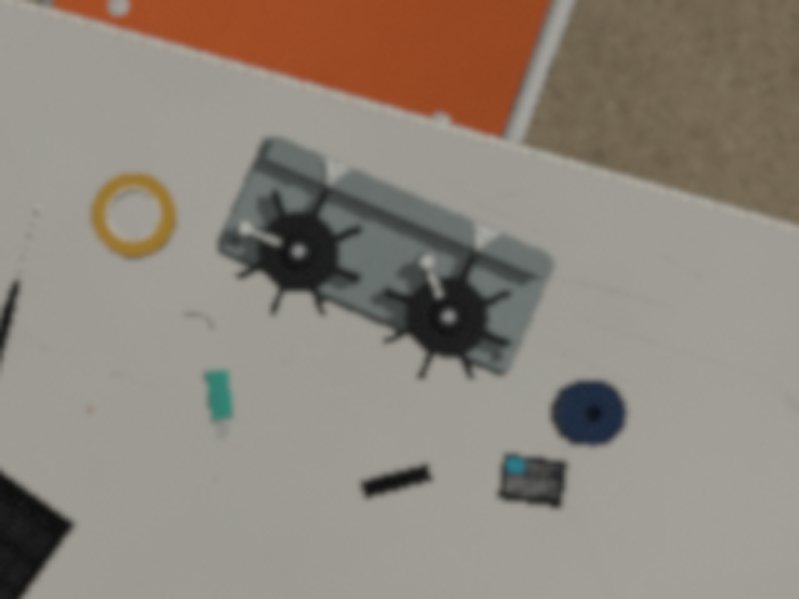

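The left stud (crop 245,229) is two clicks from its arrow (337,172), seen from its hub (298,251). The right stud (428,262) is one click from its arrow (485,238), seen from its hub (448,316). The USB stick, cell and pack lie clear in front of the block.

```bash
cat > h.py <<'E'
import numpy as np, cv2
from station import ctrl, vision
from scipy.spatial.transform import Rotation as R
def back(cam,px,z,info=None):
    i=info or vision.camera_info(cam)
    r=R.from_rotvec(np.ravel(i['rvec'])).as_matrix(); t=np.ravel(i['tvec'])
    u=cv2.undistortPoints(np.array([[px]],float),i['mtx'],None).ravel()
    c=-r.T@t; d=r.T@np.r_[u,1]
    return c+d*(z-c[2])/d[2]
def pose():
    s=ctrl.observe(); q=s['orientation']
    return np.array(s['ee_pos']), R.from_quat([q[1],q[2],q[3],q[0]])
E
python3 - <<'E'
from h import *
P={k:back('top',(210+(x+.5)/3.33-.5,110+(y+.5)/3.33-.5),z) for k,x,y,z in [('lh',298,251,60),('rh',448,316,60),('ls',245,229,63),('rs',428,262,63),('la',337,172,60),('ra',485,238,60),('usb',218,395,8),('cell',396,481,14),('pack',532,480,7),('spool',590,412,40)]}
for k in P: print(k,P[k].round(1))
d=P['lh']-P['rh'];print(np.linalg.norm(d),'yaw',np.degrees(np.arctan2(-d[0],d[1])))
a=P['la']-P['lh'];b=P['ra']-P['rh'];print(np.linalg.norm(a),np.degrees([np.arctan2(v[1],v[0]) for v in (a,b)]))
p,r=pose();print(r.as_matrix().round(3))
i=vision.camera_info('wrist');m=R.from_rotvec(np.ravel(i['rvec'])).as_matrix();c=-m.T@np.ravel(i['tvec'])
print('wristcam in tool',r.inv().apply(c-p).round(1),(r.inv().as_matrix()@m.T).round(2),i['mtx'][0,0])
E
```

```text
lh [525.3 275.7  60. ]
rh [483.9 173.4  60. ]
ls [539.1 312.   63. ]
rs [519.8 188.   63. ]
la [579.8 250.7  60. ]
ra [537.3 149.6  60. ]
usb [427.1 328.9   8. ]
cell [370.2 202.7  14. ]
pack [373.3 106.9   7. ]
spool [421.8  73.2  40. ]
110.41743110523907 yaw -22.069662748066325
59.93293872980499 [-24.7376211  -24.01705064]
[[ 0.905  0.426  0.   ]
 [ 0.426 -0.905  0.   ]
 [ 0.     0.    -1.   ]]
wristcam in tool [ 8.070e+01  1.000e-01 -1.414e+02] [[-0.   -0.95 -0.31]
 [ 1.   -0.   -0.  ]
 [ 0.   -0.31  0.95]] 304.6788122427767
```

View pics/side0.png

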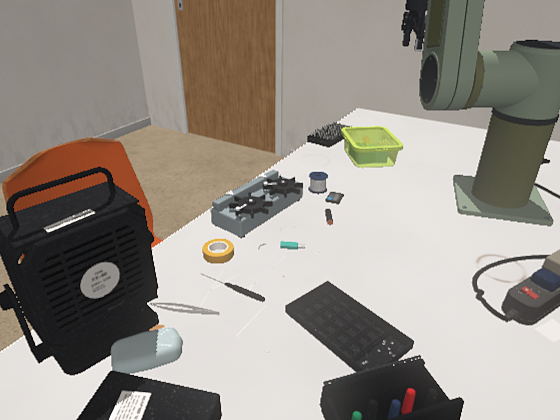

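The side view shows nothing tall between the arm and the block (255,200); the bin (370,145) is low. I'll move over the block with the fingers shut.

```bash
python3 -m crank '[0.51,-0.578,0,0,0,-0.747,0.51,-0.578,0,0,0,-0.747,0.51,-0.578,0,0,0,-0.747,0.51,-0.578,0,0,0,-0.747,0.51,-0.578,0,0,0,-0.747,0.51,-0.578,0,0,0,-0.747,0.51,-0.578,0,0,0,-0.747,0.51,-0.578,0,0,0,-0.747,0.51,-0.578,0,0,0,-0.747,0.51,-0.578,0,0,0,-0.747,0.51,-0.578,0,0,0,-0.747,0.51,-0.578,0,0,0,-0.747,0.51,-0.578,0,0,0,-0.747,0.51,-0.578,0,0,0,-0.747,0.51,-0.578,0,0,0,-0.747,0.51,-0.578,0.09,0,0,-0.747,0.51,-0.578,0.09,0,0,-0.747,0.51,-0.578,0.09,0,0,-0.747,0.51,-0.578,0.09,0,0,-0.747,0.51,-0.578,0.09,0,0,-0.747]' 0 20
python3 - <<'E'
from h import *
p,r=pose();print(p,r.as_matrix().round(3))
E
```

```text
clock: 2.57
ee_pos: [458.2, 223.6, 136.8]
orientation: [-0.002, 0.828, 0.561, -0.003]
wrist_force: [-0.1, 0.3, 0.1]
gripper_width: -0.003
gripper_force: 0.0
[458.16140463 223.64610922 136.75434386] [[ 0.371  0.929 -0.007]
 [ 0.929 -0.371  0.   ]
 [-0.002 -0.006 -1.   ]]
```

```bash
python3 - <<'E'
from h import *
import json
p,r=pose();i=vision.camera_info('wrist')
im=vision.read_camera('wrist');cv2.imwrite('pics/w1.png',im[:,:,::-1])
json.dump({k:np.array(v).tolist() for k,v in i.items()},open('w1.json','w'))
print(p,cv2.projectPoints(p,i['rvec'],i['tvec'],i['mtx'],None)[0])
for l in ('left_mark','right_mark','left_hub'): print(l,[(d['extent'],round(d['conf'],2)) for d in vision.look_for('wrist',l)[:2]])
E
```

```text
[458.16140463 223.64610922 136.75434386] [[[281.15588819 268.58669743]]]
left_mark [([188.6, 229.7, 40.9, 43.4], 0.66), ([275.0, 46.9, 134.2, 137.4], 0.59)]
right_mark [([295.5, 203.0, 95.4, 103.2], 0.75)]
left_hub [([279.7, 33.4, 173.0, 275.0], 0.59), ([184.4, 228.9, 47.4, 44.3], 0.33)]
```

View pics/w1.png

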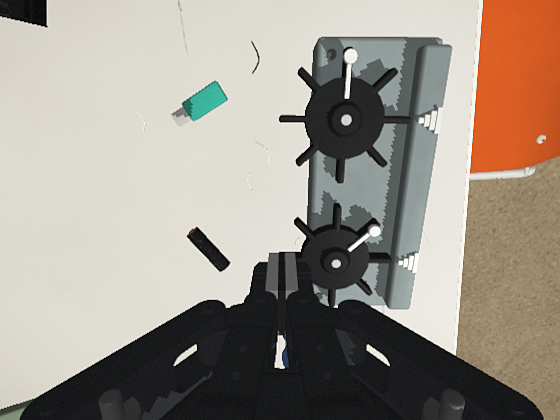

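The wrist view shows the hubs at (346,120) and (336,263). The left stud (350,56) is two clicks short and the right stud (375,231) one. I'll zoom in on the fingertips at (281,268).

```bash
python3 - <<'E'
from h import *
import json
i={k:np.array(v) for k,v in json.load(open('w1.json')).items()}
im=cv2.imread('pics/w1.png')
cv2.imwrite('pics/w1c.png',cv2.convertScaleAbs(cv2.resize(im[235:335,215:345],None,fx=6,fy=6,interpolation=cv2.INTER_CUBIC),alpha=1.6,beta=25))
p,r=pose()
lh=back(0,(346,120),60,i);rh=back(0,(336,263),60,i)
d=lh-rh;print(lh,rh,np.linalg.norm(d),np.degrees(np.arctan2(-d[0],d[1])))
for n,q in [('lt',(281,119)),('lfront',(313,119)),('la',(418,120)),('ra',(399,263))]: print(n,back(0,q,58,i))
E
```

```text
[525.65621536 273.78561207  60.        ] [484.14170762 171.49936778  60.        ] 110.3899004662446 -22.09056045216946
lt [484.34535056 290.89900971  58.        ]
lfront [504.96315593 282.67012342  58.        ]
la [572.27086391 255.08924009  58.        ]
ra [531.39144019 151.63492013  58.        ]
```

View pics/w1c.png

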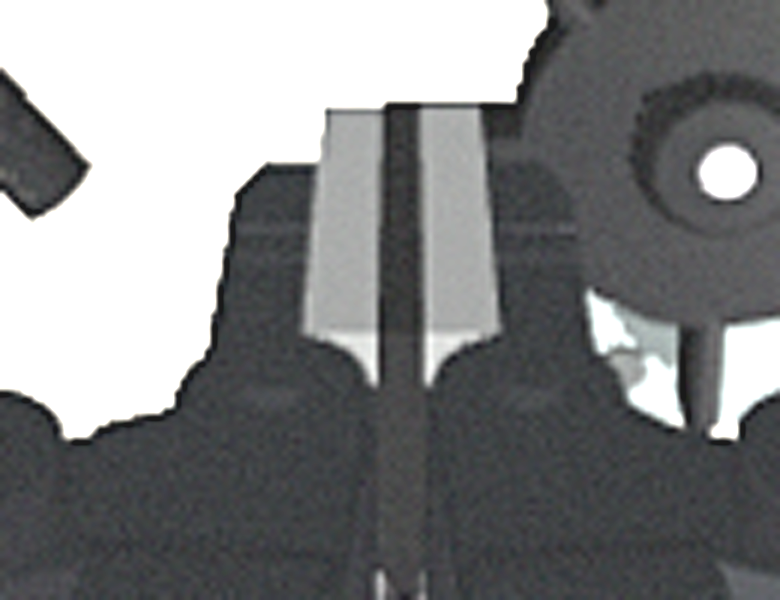

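Only the pads (about ±7 mm along the closing axis) make up the last ~9 mm of the tips; the backing (±14 mm) starts above that. I'll push with the pads at z≈52, starting with the right wheel: go ahead of it and down, stopping short first.

```bash
python3 -m crank '[-0.04,-0.017,0.02,0,0,0,-0.058,-0.017,0.055,0,0,0,-0.058,-0.017,0.075,0,0,0,-0.058,-0.017,0.075,0,0,0,-0.058,-0.017,0.075,0,0,0,-0.058,-0.017,0.075,0,0,0]'
cat > rel.py <<'E'
from h import *
H={'l':np.array([525.6,274.]),'r':np.array([484.1,171.8])}
xb=np.array([.927,-.376]);yb=np.array([.376,.927])
s=ctrl.observe();p,r=pose()
for k in H:
    d=p[:2]-H[k];print(k,'forward %.1f lateral %.1f'%(-d@xb,d@yb))
F=np.array(s['wrist_force']);print('z %.1f'%p[2],'force b: x %.1f y %.1f z %.1f'%(F[:2]@xb,F[:2]@yb,F[2]),r.as_matrix().round(3).tolist(),s['clock'])
E
python3 rel.py
```

```text
clock: 3.27
ee_pos: [425.2, 172.3, 68.7]
orientation: [0.001, 0.829, 0.559, 0.002]
wrist_force: [-0.0, -0.4, 0.3]
gripper_width: 0.002
gripper_force: 0.0
l forward 54.8 lateral -132.0
r forward 54.8 lateral -21.6
z 68.7 force b: x 0.1 y -0.4 z 0.3 [[0.376, 0.927, 0.005], [0.927, -0.376, 0.001], [0.003, 0.004, -1.0]] 3.2667
```

```bash
python3 -m crank '[0,0,0,0,0,0,0,0,0,0,0,0,0,0,0,0,0,0,0,0,0,0,0,0]' >/dev/null; python3 rel.py
```

```text
l forward 56.6 lateral -132.2
r forward 56.5 lateral -21.8
z 67.1 force b: x -0.5 y -0.1 z 0.4 [[0.374, 0.927, 0.002], [0.927, -0.374, 0.0], [0.001, 0.002, -1.0]] 3.6
```

```bash
python3 -m crank '[0.002,0,0.008,0,0,0,0.002,0,0.0145,0,0,0,0.002,0,0.0145,0,0,0,0.002,0.005,0.0145,0,0,0,0.002,0.01,0.0145,0,0,0,0.002,0.0145,0.0145,0,0,0,0.002,0.0145,0.0145,0,0,0,0.002,0.0145,0.0145,0,0,0,0.002,0.0145,0.0145,0,0,0]' >/dev/null; python3 rel.py
python3 - <<'E'
from h import *
im=vision.read_camera('wrist');cv2.imwrite('pics/w2.png',cv2.convertScaleAbs(cv2.resize(im[150:330,200:440,::-1],None,fx=3.3,fy=3.3,interpolation=cv2.INTER_CUBIC),alpha=1.4,beta=20))
E
```

```text
l forward 42.5 lateral -130.8
r forward 42.4 lateral -20.5
z 51.9 force b: x 0.4 y 0.4 z -0.5 [[0.375, 0.927, 0.0], [0.927, -0.375, 0.0], [0.0, 0.0, -1.0]] 4.35
```

View pics/w2.png

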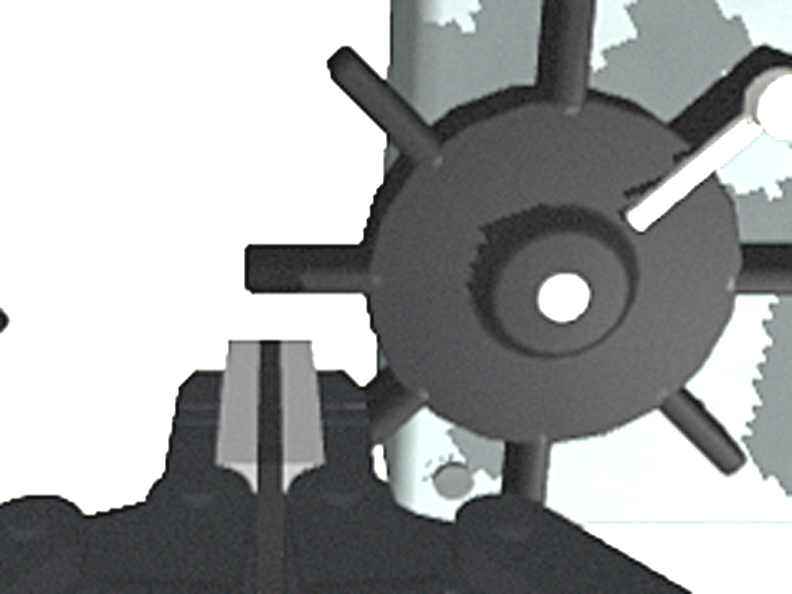

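The pad sits in front of and to the right of the front tooth, overlapping it by about 10 mm, with a 7 mm gap (pad edge at row 340, tooth side at row 292). That matches the model. I'll push 31 mm slowly, back off, and check.

```bash
python3 -m crank '[0.004,0,0,0,0,0,0.007,0,0,0,0,0,0.009,0,0,0,0,0,0.011,0,0,0,0,0,0.013,0,0,0,0,0,0.015,0,0,0,0,0,0.017,0,0,0,0,0,0.019,0,0,0,0,0,0.021,0,0,0,0,0,0.023,0,0,0,0,0,0.025,0,0,0,0,0,0.027,0,0,0,0,0,0.029,0,0,0,0,0,0.031,0,0,0,0,0,0.031,0,0,0,0,0,0.031,0,0,0,0,0]' >/dev/null; python3 rel.py
python3 - <<'E'
from h import *
im=vision.read_camera('wrist');cv2.imwrite('pics/w3.png',cv2.convertScaleAbs(cv2.resize(im[150:330,200:440,::-1],None,fx=3.3,fy=3.3,interpolation=cv2.INTER_CUBIC),alpha=1.4,beta=20))
E
```

```text
l forward 43.0 lateral -99.2
r forward 42.9 lateral 11.1
z 51.8 force b: x -1.6 y 0.8 z -0.5 [[0.374, 0.927, 0.0], [0.927, -0.374, 0.001], [0.001, -0.0, -1.0]] 5.7333
```

View pics/w3.png

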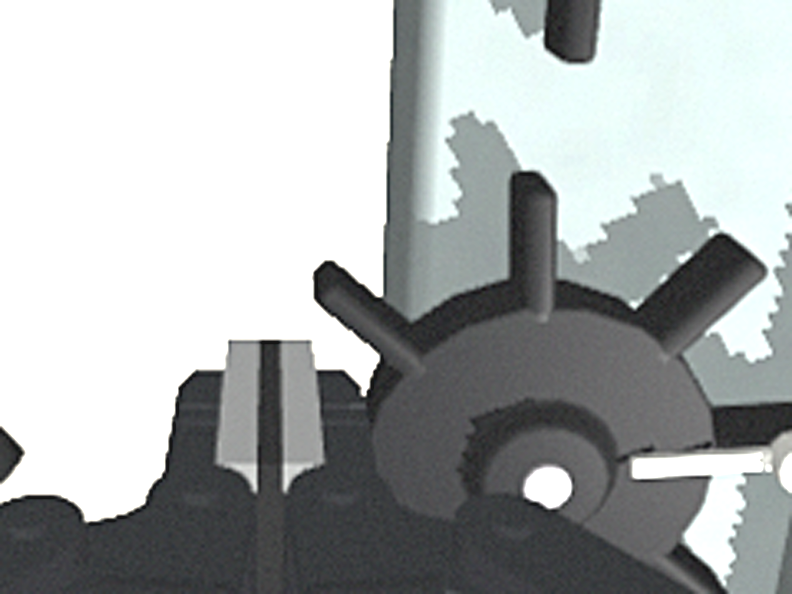

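The right wheel has clicked: its stud (785,465) now points straight back at the arrow. I'll back off, move along to the left wheel and enter before its front tooth.

```bash
python3 -m crank '[0,-0.01,0,0,0,0,0,-0.02,0,0,0,0,0,-0.02,0,0,0,0,0.03,-0.02,0,0,0,0,0.06,-0.02,0,0,0,0,0.0795,-0.02,0,0,0,0,0.0795,-0.02,0,0,0,0,0.0795,-0.02,0,0,0,0,0.0795,-0.012,0,0,0,0,0.0795,-0.005,0,0,0,0,0.0795,0,0,0,0,0,0.0795,0.001,0,0,0,0,0.0795,0.001,0,0,0,0,0.0795,0.001,0,0,0,0]' >/dev/null; python3 rel.py
python3 - <<'E'
from h import *
im=vision.read_camera('wrist');cv2.imwrite('pics/w4.png',cv2.convertScaleAbs(cv2.resize(im[150:330,200:440,::-1],None,fx=3.3,fy=3.3,interpolation=cv2.INTER_CUBIC),alpha=1.4,beta=20))
E
```

```text
l forward 41.5 lateral -20.8
r forward 41.5 lateral 89.6
z 51.7 force b: x -0.1 y 0.4 z 0.4 [[0.376, 0.927, -0.0], [0.927, -0.376, -0.0], [-0.0, -0.0, -1.0]] 6.95
```

View pics/w4.png

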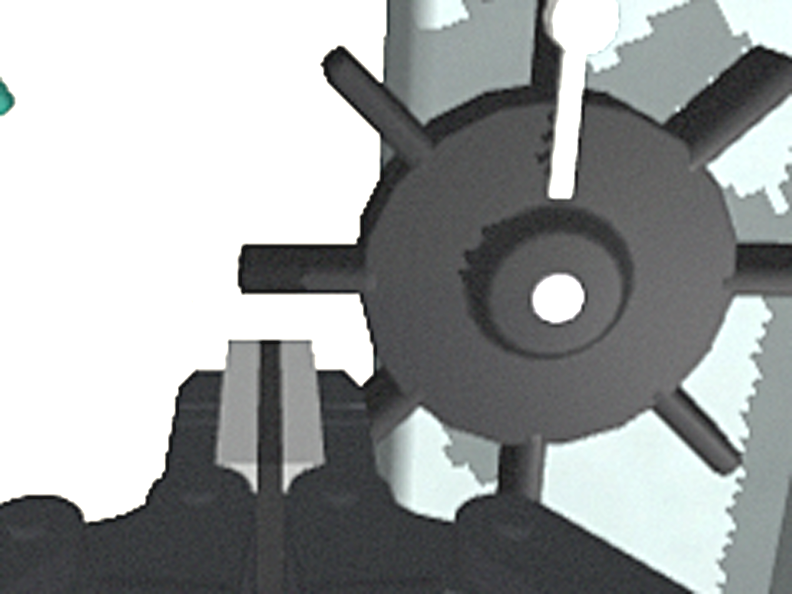

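The geometry matches the right wheel: the tooth is at row 268, the pad edge at row 340, and the stud is two clicks short. I'll push the first click the same way, then back off and return to the start side.

```bash
python3 -m crank '[0.004,0,0,0,0,0,0.007,0,0,0,0,0,0.009,0,0,0,0,0,0.011,0,0,0,0,0,0.013,0,0,0,0,0,0.015,0,0,0,0,0,0.017,0,0,0,0,0,0.019,0,0,0,0,0,0.021,0,0,0,0,0,0.023,0,0,0,0,0,0.025,0,0,0,0,0,0.027,0,0,0,0,0,0.029,0,0,0,0,0,0.031,0,0,0,0,0,0.031,0,0,0,0,0,0.031,0,0,0,0,0]' >/dev/null; python3 rel.py
python3 -m crank '[0,-0.01,0,0,0,0,0,-0.02,0,0,0,0,0,-0.02,0,0,0,0,-0.016,-0.02,0,0,0,0,-0.031,-0.02,0,0,0,0,-0.031,-0.02,0,0,0,0,-0.031,-0.02,0,0,0,0,-0.031,-0.02,0,0,0,0]' >/dev/null; python3 rel.py
python3 - <<'E'
from h import *
im=vision.read_camera('wrist');cv2.imwrite('pics/w5.png',cv2.convertScaleAbs(cv2.resize(im[150:330,220:460,::-1],None,fx=3.3,fy=3.3,interpolation=cv2.INTER_CUBIC),alpha=1.4,beta=20))
E
```

```text
l forward 42.1 lateral 11.4
r forward 42.1 lateral 121.8
z 51.9 force b: x -0.9 y 2.8 z 0.1 [[0.375, 0.927, 0.0], [0.927, -0.375, 0.001], [0.001, -0.0, -1.0]] 8.3333
l forward 61.8 lateral -19.9
r forward 61.7 lateral 90.4
z 52.0 force b: x -0.3 y -0.4 z -0.4 [[0.375, 0.927, 0.001], [0.927, -0.375, 0.0], [0.001, 0.0, -1.0]] 9.0
```

View pics/w5.png

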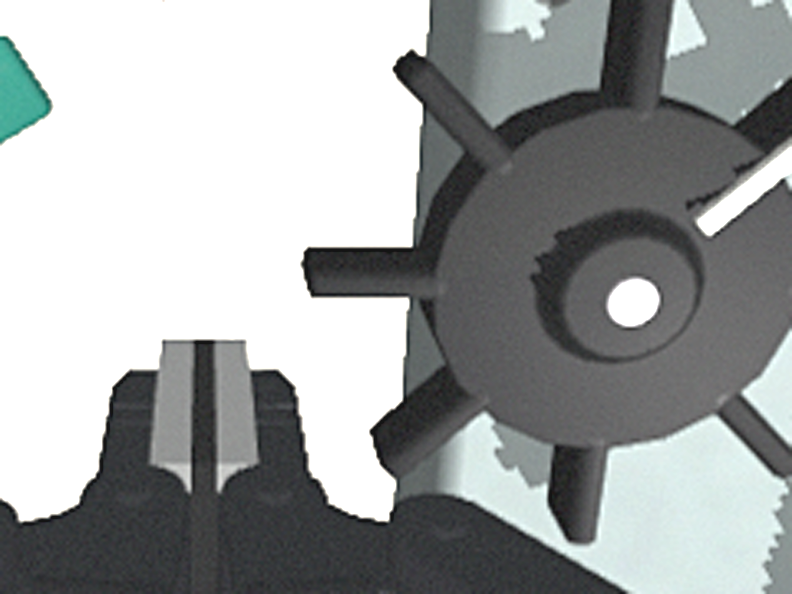

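The left wheel is one click on: the stud's rib now points at 45° (745,190), so one click remains, and the block has not shifted. I'll go in, push once more, and back off upwards to look at the whole.

```bash
python3 -m crank '[0,0.007,0,0,0,0,0,0.014,0,0,0,0,0,0.02,0,0,0,0,0,0.02,0,0,0,0,0,0.02,0,0,0,0]' >/dev/null; python3 rel.py
python3 -m crank '[0.004,0,0,0,0,0,0.007,0,0,0,0,0,0.009,0,0,0,0,0,0.011,0,0,0,0,0,0.013,0,0,0,0,0,0.015,0,0,0,0,0,0.017,0,0,0,0,0,0.019,0,0,0,0,0,0.021,0,0,0,0,0,0.023,0,0,0,0,0,0.025,0,0,0,0,0,0.027,0,0,0,0,0,0.029,0,0,0,0,0,0.031,0,0,0,0,0,0.031,0,0,0,0,0,0.031,0,0,0,0,0]' >/dev/null; python3 rel.py
python3 -m crank '[0,-0.01,0,0,0,0,0,-0.02,0,0,0,0,0,-0.03,0,0,0,0,-0.02,-0.03,-0.03,0,0,0,-0.05,-0.03,-0.06,0,0,0,-0.08,-0.03,-0.09,0,0,0,-0.08,-0.03,-0.09,0,0,0,-0.08,-0.03,-0.09,0,0,0,-0.08,-0.03,-0.09,0,0,0]' >/dev/null; python3 rel.py
python3 - <<'E'
from h import *
import json
i=vision.camera_info('wrist');json.dump({k:np.array(v).tolist() for k,v in i.items()},open('w6.json','w'))
im=vision.read_camera('wrist');cv2.imwrite('pics/w6.png',im[:,:,::-1])
E
```

```text
l forward 41.1 lateral -20.0
r forward 41.1 lateral 90.3
z 51.8 force b: x -0.5 y 0.4 z -0.3 [[0.375, 0.927, 0.0], [0.927, -0.375, 0.0], [0.001, 0.0, -1.0]] 9.4667
l forward 42.1 lateral 11.5
r forward 42.1 lateral 121.8
z 51.9 force b: x -1.1 y 2.5 z 0.4 [[0.374, 0.927, 0.0], [0.927, -0.374, 0.001], [0.001, -0.0, -1.0]] 10.8
l forward 72.7 lateral -69.6
r forward 72.6 lateral 40.8
z 141.6 force b: x -0.5 y 0.4 z -0.4 [[0.375, 0.927, -0.0], [0.927, -0.375, 0.0], [-0.0, -0.0, -1.0]] 11.55
```

View pics/w6.png

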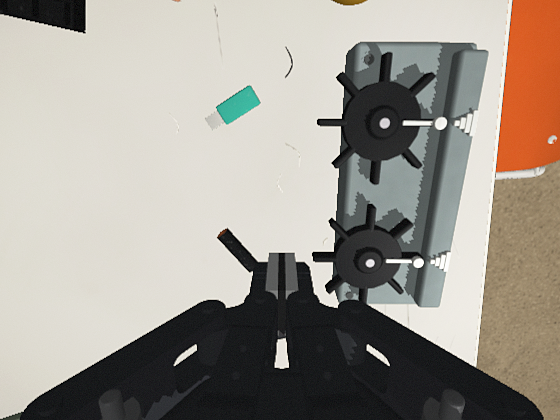

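Both studs, (441,124) and (418,263), point straight at their arrows, (455,123) and (433,262). The block and the visible bystanders are undisturbed and the arm is clear, so I'll hand in.

```bash
python3 -c "
from station import workorder
print(workorder.close_job())"
```

```text
the job is handed in; nothing more can be done
None
```

Both thumbwheels are at zero with their studs pointing at the arrows (right wheel one click, left wheel two); the block and the bystanders in view looked unmoved, and the job is handed in at about 12 s of the 61 s allowed.

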